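# Set the angle fence and lay the glass strip to it

## Robot

A 6-joint arm with a two-finger parallel gripper is mounted at the origin on the work surface. World frame = base frame: x ahead of the robot, y to its left, z up, the work surface at z = 0. Lengths are in m, angles in rad, forces in N, time in s.
With the tool pointing down it reaches from about 0.35 to 0.925 m from the base axis. Payload 6.4 kg.
Tool frame: the origin (TCP) lies at the very end of the fingers, on their centre line; the grasp point (between the pads) lies 19 mm behind it; z points along the fingers, x is the direction in which the jaws open and shut, and the axes are right-handed (so a half turn about z gives the same grasp; the last joint's range is limited). The gripper opens to 94 mm and grips with 3 to 60 N. Pads are 16 mm wide; open, the fingers measure 119 mm over their backs; the gripper's body (75 mm by 177 mm) begins 78 mm behind the grasp point.
Start: joints at [0.933, 0.245, 1.558, -0, 1.339, -0.174], TCP at [0.291, 0.581, 0.205] pointing down, gripper open.
Joint ranges: [-3.13, 3.13], [-1.02, 2.26], [0.13, 2.54], [-0.95, 4.09], [0.21, 2.88], [-2.74, 2.74]. Speed limits (rad/s): [2.57, 2.57, 3.14, 3.14, 3.14, 3.14].

## Interface

Orientations are given as a unit quaternion [w, x, y, z].
In Python, from bench import env, get_image, find_in, masks_of gives the robot as it stands. The module is installed in compiled form; this text tells all that it offers.
- The arm moves only by the tool move_arm, never from a script. Its arguments are lists of equal length, an entry for each row: "delta_pos": the shift along the tool's x, y, z in cm, a list of three; "angular": the turn, a rotation vector about the tool's x, y, z in degrees, a list of three; "grip": the opening, from 0 (shut) to 1 (fully open). In form: {"delta_pos": [[tx, ty, tz], ...], "angular": [[rx, ry, rz], ...], "grip": [grip, ...]}. A call has 1 to 12 rows; each row is the pose to reach, as a shift and turn from the pose commanded when the call began, along the tool's axes at that moment; what a row does not reach only later rows make up. A row lasts 1/12 s, in which the tool goes at most 41.7 mm and 7.16 degrees, less where a joint would pass 70% of its speed; a pose out of reach is approached as far as the arm can. A call with a gripper value outside its range is refused whole. The fingers move at their own pace and stop on an object; the grip force is fixed at half the most. Time passes only in rows, so rows that repeat a pose let the fingers close. It gives the time, the measured TCP pose, the force and the opening at its end, in the units of the state.
- env.observe(): the state, without advancing time (a new reading comes with each control period).
- get_image(name): name is "side" or "top"; returns a dict with "img" (400x640x3 uint8, blue, green, red), "camera_matrix" (3x3 intrinsics, pixels), "T" (4x4, takes a point from camera to world coordinates). Camera axes: x right, y down, z forward; pixel columns grow to the right and rows downward; lengths in m; the calibration is good to about 2 mm. A picture is of the moment at which its call begins. There is no depth.
- env.sign_off(): hands the job in, once; it reports no verdict.
Trained networks look in a picture, given as the dict that the camera call returned (one of the last four; its "shot" number tells which), for a name from the list of things; names that differ only in an ending like _2 or _b are one class to them, and where a whole thing is asked for, a point or a joint stands for the part that bears it (a point fixed in the world has none). Each returns a list of dicts, best first, with "conf" (0 to 1); they miss things now and then, are a little off and sometimes report something else, mostly with a low value. They report only what shows in the picture. A call takes as long as a camera call. They do not tell look-alikes from the thing itself.
- find_in(picture, target): "at" ([x, y, z] in m, in world coordinates, good to about 4 mm: the middle of the surface that is visible of it).
- masks_of(picture, target): "pixels" (400x640 bool, what is visible of it).
The state is a dict: "time_s": time; "joint_pos": joint angles; "dq": joint speeds; "joint_efforts": joint torques, N m; "tcp_pos": TCP position; "tool_rot": TCP orientation; "wrist_force": force on the tool from outside, world axes, zero at the start; "ft_torque": the same for the moment, N m; "finger_gap": opening from 0.0 (shut) to 1.0 (fully open).
Only numpy, scipy, OpenCV 4.12 (cv2) and the standard library are available. Lean on these libraries where they do the work, as an engineer would, in place of code of your own. Each camera call takes 0.05 s, during which the arm holds its last target.

## Task

Push the free end of the pivoting dark metal fence round on its pin until it is fully home against the steel stop block, then swing the brass-knobbed clamp bar all the way round until it lies square across the top of the fence. Then slide the clear seedy glass strip over the table, without lifting it, until one long edge is flush against the fence and within the fence's length, leaving the other things on the table where they are.

Things in the scene. Friction and masses are not known exactly. Their poses are not given: they have to be found in the camera images.
- jig: Fixed frame of the angle fence. Origin: axis of the pivot pin (steel head 26 mm across, top 30 mm high) at table height. x: the way the fence points when home; y: the side the fence is pushed from, where the strip lies; z up. Fixed to it: stop block, and the clamp's round post, 24 mm across, at (70, -65) mm in this frame.
- stop_face (a point): Middle of the foot of the stop block's face that the fence meets: (165, -12, 0) mm in the jig's frame. The bright steel block, 34 x 34 mm and 24 mm high, lies on the -y side of this point.
- fence (a joint): Fence angle (rad) about the pin: 0 = home on the stop block (hard stop); grows as the free end swings to the jig's +y (anticlockwise from above), at most 0.9; starts at 0.35 to 0.75, stays where left; about 1 N at the end moves it. Straight dark anodised bar 200 x 24 mm, 2 to 22 mm above the table, from 15 mm behind the pin to 185 mm beyond, pin on its centre line: at home its face is at jig y = 12 mm.
- fence_end (a point): Middle of the free end of the fence, at its top: 185 mm from the pin's axis, 22 mm above the table.
- clamp (a joint): Clamp bar's angle (rad) about its post: 0 = bar along jig +x (open), grows anticlockwise from above; 1.57 = along jig +y, square across the fence (closed, hard stop). Starts at 0 to 0.5, stays where left; about 1.5 N at the knob moves it. Flat steel bar 96 x 20 mm, 29 to 36 mm above the table: it passes freely over fence and stop block.
- clamp_knob (a point): Centre of the top of the clamp's upright brass knob, a cylinder 24 mm across, from 36 to 66 mm above the table, fixed on the clamp bar 70 mm from the post's axis.
- strip: Loose clear seedy (bubbled) glass strip, greenish edges, 120 x 50 x 10 mm, about 0.15 kg, flat on the table. Origin: centre of its underside; x along its length, z up. Starts at jig y = 230 to 290 mm, clear of the fence's swing, turned up to 0.3 rad from jig x. Flush on the home fence its centre is at jig y = 37 mm; it is within the fence's length with its centre at jig x = 45 to 125 mm.
- hexagon: Bystander: loose turquoise glass hexagon, 90 mm across flats, 6 mm thick. Origin: centre of its underside.
- pliers: Bystander: running pliers with orange handles, 185 mm long, 18 mm high, lying flat. Origin: at the joint of the pliers; jaws to its +x.
- square: Bystander: flat steel ruler square, legs 160 mm (along its x) and 115 mm (along its y), 30 mm wide, 4 mm thick. Origin: underside, at the middle of the outer end of the long leg, near the corner.
- jar: Bystander: closed jar, 52 mm across, 70 mm high. Origin: centre of its underside.
- brush: Bystander: bench brush, 190 mm long, lying flat along its x. Origin on the table.
- offcut: Bystander: small narrow glass offcut, 75 x 22 x 5 mm (not the strip). Origin: centre of its underside.
- pad: Bystander: cork block 90 x 60 x 25 mm high. Origin: centre of its underside.
Mind the look-alikes: they are no part of the job. Leave any red look-alike of the strip alone.

How it is judged:
On the way, in this order (a step that is already met when the one before it is completed fails the run):
1. the fence is home against the stop block (value of joint fence below 0.025 rad), for 0.2 s.
2. then the clamp bar is swung square across the fence (value of joint clamp above 1.42 rad and value of joint fence below 0.025 rad), for 0.2 s.
3. then the glass strip lies flush against the fence (all of step 2 and y of strip in the frame of jig between 0.031 and 0.041 m and x of strip in the frame of jig between 0.035 and 0.135 m and angle between the x axis of strip and the x axis of jig, either way round below 0.05 rad and height (world z) of strip below 0.004 m and angle between strip's own z axis and vertical below 0.06 rad), for 0.2 s.
At the end, for the whole second after the job is handed in: The fence is within 0.025 rad of home, the clamp bar is beyond 1.42 rad (closed is 1.57), and the strip lies flat and at rest on the table on the fence's +y side, its long edge within 4 mm of flush and within 0.05 rad of parallel with the jig's x, its centre 35 to 135 mm along the jig's x (all of step 3 and linear speed of strip below 0.01 m/s); the robot touches nothing.
It fails at once if the glass strip is lifted off the table (height (world z) of strip above 0.015 m).
It fails at once if another thing on the table is shifted by more than 30 mm (distance of any of hexagon, pliers, square, jar, brush, offcut, pad from where it was at the start of the episode above 0.03 m).
It also fails if it takes over 64 s, if anything falls off the work surface, if the arm or the gripper's body presses on something with over 40 N, if the wrist force passes 120 N, or if a joint passes its speed limit or range.

## Working session

There is one attempt and no reset: what is moved stays moved. The work goes in short steps, Python scripts to look and compute and a tool call to move; the robot and the scene stay as the last step left them, time stands still between calls to the robot, and variables do not carry over. Pictures are saved under pics/ and viewed, and the job is handed in when it is done.

Besides the shell and the picture viewer there is one more tool, called after ">>>" as name(argument=value, ...), one argument or row to a line, values as JSON. move_arm: Moves the arm, as the interface text tells. Its arguments: {"type":"object","properties":{"delta_pos":{"type":"array","items":{"type":"array","items":{"type":"number"}}},"angular":{"type":"array","items":{"type":"array","items":{"type":"number"}}},"grip":{"type":"array","items":{"type":"number"}}},"required":["delta_pos","angular","grip"]}

```bash
mkdir -p pics; cat > h.py <<'E'
import numpy as np, cv2
from bench import env, get_image, find_in, masks_of
def pix2w(p,uv,z):
    K=p["camera_matrix"];T=np.array(p["T"])
    d=T[:3,:3]@np.linalg.solve(np.array(K),np.array([uv[0],uv[1],1.]))
    o=T[:3,3]; return o+d*(z-o[2])/d[2]
def w2pix(p,w):
    T=np.linalg.inv(np.array(p["T"])); c=T[:3,:3]@np.array(w)+T[:3,3]
    u=np.array(p["camera_matrix"])@c; return u[:2]/u[2]
E
python3 - <<'E'
from h import *
for n in("top","side"):
    p=get_image(n); cv2.imwrite(f"pics/{n}0.png",p["img"]); print(n,np.round(p["T"],3).tolist())
    for t in ["jig","stop_face","fence","fence_end","clamp","clamp_knob","strip","hexagon","pliers","square","jar","brush","offcut","pad"]:
        try:
            r=find_in(p,t); print(t,[(np.round(a["at"],3).tolist(),round(a["conf"],2),np.round(w2pix(p,a["at"])).tolist()) for a in r[:3]])
        except Exception as e: print(t,e)
print(env.observe())
E
```

```text
top [[0.031, -0.979, 0.204, 0.229], [-1.0, -0.031, 0.003, -0.011], [0.004, -0.204, -0.979, 1.538], [0.0, 0.0, 0.0, 1.0]]
jig [([0.541, -0.086, 0.018], 0.95, [353.0, 208.0])]
stop_face [([0.542, -0.093, 0.023], 0.72, [355.0, 207.0])]
fence [([0.535, -0.046, 0.019], 0.71, [340.0, 209.0])]
fence_end [([0.532, -0.048, 0.022], 0.7, [341.0, 210.0]), ([0.708, -0.39, 0.074], 0.7, [457.0, 152.0])]
clamp [([0.556, -0.151, 0.037], 0.64, [375.0, 202.0]), ([0.534, -0.048, 0.022], 0.48, [340.0, 209.0]), ([0.37, 0.416, 0.003], 0.23, [183.0, 260.0])]
clamp_knob [([0.559, -0.152, 0.034], 0.51, [375.0, 201.0])]
strip [([0.562, 0.168, 0.01], 0.73, [270.0, 199.0]), ([0.727, 0.144, 0.014], 0.59, [280.0, 147.0]), ([0.556, -0.152, 0.032], 0.18, [376.0, 202.0])]
hexagon [([0.737, -0.004, 0.004], 0.89, [328.0, 146.0]), ([0.543, -0.088, 0.016], 0.47, [354.0, 207.0])]
pliers [([0.53, 0.419, 0.021], 0.75, [185.0, 206.0])]
square [([0.412, -0.316, 0.006], 0.69, [429.0, 253.0])]
jar [([0.712, -0.39, 0.07], 0.61, [457.0, 151.0])]
brush [([0.389, -0.436, 0.018], 0.68, [470.0, 262.0]), ([0.559, -0.15, 0.035], 0.21, 
[... 1353 characters left out ...]
e_s': 1.5, 'joint_pos': array([ 9.32901916e-01,  2.45092589e-01,  1.55781097e+00,  3.54706957e-05,
        1.33872838e+00, -1.74078735e-01]), 'dq': array([ 1.73591793e-03, -2.38899733e-05, -3.29456475e-04,  6.46224249e-04,
        2.65013383e-04,  6.82361815e-04]), 'joint_efforts': array([ 7.06859591e-04, -4.15826154e+01, -3.14865875e+01,  6.85854605e-02,
        2.89265782e-02,  1.55179720e-05]), 'tcp_pos': array([0.29075999, 0.58134186, 0.20545409]), 'tool_rot': array([-8.75790509e-06,  8.50697128e-01,  5.25656157e-01, -2.46366318e-05]), 'wrist_force': array([-1.22734198, -0.87788341, -0.00605238]), 'ft_torque': array([0.03963957, 0.04099545, 0.01080607]), 'finger_gap': 1.0019485612050416}
```

```bash
python3 - <<'E'
import cv2
a=cv2.imread("pics/top0.png"); cv2.imwrite("pics/top0z.png",cv2.resize(a[100:300,220:480],None,fx=3,fy=3,interpolation=cv2.INTER_CUBIC))
a=cv2.imread("pics/side0.png"); cv2.imwrite("pics/side0z.png",cv2.resize(a[120:300,200:460],None,fx=3,fy=3,interpolation=cv2.INTER_CUBIC))
E
```

```text
(no output)
```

View pics/top0.png

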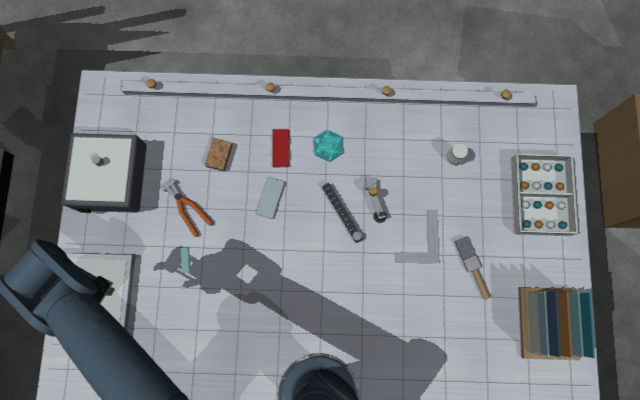

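```bash
sleep 0
```

```text
(no output)
```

View pics/top0z.png

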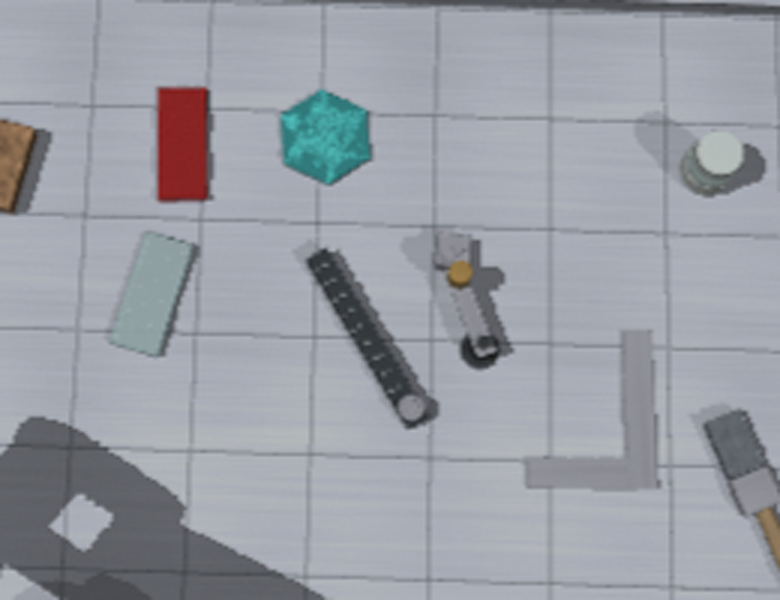

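View pics/side0z.png

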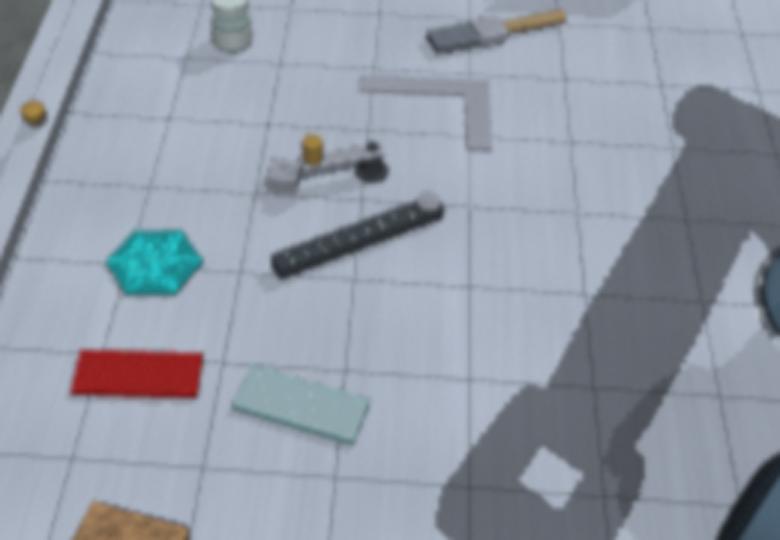

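```bash
python3 - <<'E'
from h import *
p=get_image("top"); s=get_image("side")
Z=lambda x,y:(220+x/3,100+y/3)
for n,xy,z in [("pin",(412,406),.03),("post",(485,345),.036),("knob",(461,271),.066),("stop",(453,249),.024),("fend",(319,256),.022),
  ("sA",(149,232),.01),("sB",(197,244),.01),("sC",(160,356),.01),("sD",(109,341),.01)]:
    print(n,np.round(pix2w(p,Z(*xy),z),4))
Y=lambda x,y:(200+x/3,120+y/3)
for n,xy,z in [("pin",(430,201),.03),("post",(373,150),.036),("knob",(312,141),.066),("stop",(284,167),.024),("fend",(281,262),.022),
  ("sB",(256,366),.01),("sA",(232,405),.01),("sD",(352,442),.01),("sC",(369,402),.01)]:
    print("S",n,np.round(pix2w(s,Y(*xy),z),4))
for q in (p,s):
  m=masks_of(q,"strip"); 
  for k in m[:2]:
    r=cv2.minAreaRect(np.array([pix2w(q,(u,v),.008)[:2]*1000 for v,u in zip(*np.nonzero(k["pixels"]))],np.float32)); print(k["conf"],r)
E
```

```text
pin [ 0.455  -0.0997  0.03  ]
post [ 0.5174 -0.1707  0.036 ]
knob [ 0.5849 -0.1432  0.066 ]
stop [ 0.6177 -0.1386  0.024 ]
fend [ 0.6066 -0.0032  0.022 ]
sA [0.6293 0.1717 0.01  ]
sB [0.6182 0.122  0.01  ]
sC [0.5009 0.1537 0.01  ]
sD [0.5146 0.2059 0.01  ]
S pin [ 0.4502 -0.0955  0.03  ]
S post [ 0.5163 -0.1662  0.036 ]
S knob [ 0.5826 -0.141   0.066 ]
S stop [ 0.6145 -0.1421  0.024 ]
S fend [0.6016 0.0008 0.022 ]
S sB [0.6116 0.1279 0.01  ]
S sA [0.628  0.1753 0.01  ]
S sD [0.5131 0.2068 0.01  ]
S sC [0.5003 0.161  0.01  ]
0.93 ((726.9889526367188, 146.4096221923828), (120.8464584350586, 52.83848190307617), 2.6473257541656494)
0.62 ((566.5037841796875, 167.81787109375), (50.90740203857422, 122.5052490234375), 75.11607360839844)
0.95 ((726.3965454101562, 144.593505859375), (122.94670867919922, 61.10261535644531), 4.843369007110596)
0.86 ((566.180419921875, 166.6498565673828), (59.49687194824219, 123.90199279785156), 75.67605590820312)
```

```bash
cat >> h.py <<'E'
from scipy.spatial.transform import Rotation as Ro
YAW=-0.083; PIN=np.array([.4526,-.0976])
def j2w(x,y):
    c,s=np.cos(YAW),np.sin(YAW); return PIN+np.array([c*x-s*y,s*x+c*y])
def w2j(w):
    c,s=np.cos(YAW),np.sin(YAW); d=np.array(w[:2])-PIN; return np.array([c*d[0]+s*d[1],-s*d[0]+c*d[1]])
def rows(pts):
    "tool-axis deltas (cm) for world points"
    o=env.observe(); q=o["tool_rot"]; R=Ro.from_quat([q[1],q[2],q[3],q[0]])
    print("t",o["time_s"],"tcp",np.round(o["tcp_pos"],4),"jig",np.round(w2j(o["tcp_pos"]),4),"F",np.round(o["wrist_force"],1),"gap",round(o["finger_gap"],2),"xang",np.round(np.degrees(np.arctan2(R.as_matrix()[1,0],R.as_matrix()[0,0])),1))
    for p in pts: print(np.round(R.inv().apply(np.array(p)-o["tcp_pos"])*100,2).tolist())
def jp(x,y,z): return [*j2w(x,y),z]
E
python3 - <<'E'
from h import *
rows([jp(.12,.16,.2),jp(.12,.16,.03),jp(.12,.16,.01)])
E
```

```text
t 1.7 tcp [0.2908 0.5814 0.2055] jig [-0.2176  0.6632] F [0.1 0.3 0. ] gap 1.0 xang 63.4
[-34.17, 50.04, 0.54]
[-34.17, 50.04, 17.54]
[-34.17, 50.04, 19.54]
```

>>> move_arm(
  delta_pos=[
    [-34.2,50,0.5],
    [-34.2,50,0.5],
    [-34.2,50,0.5],
    [-34.2,50,0.5],
    [-34.2,50,0.5],
    [-34.2,50,0.5],
    [-34.2,50,0.5],
    [-34.2,50,0.5],
    [-34.2,50,0.5],
    [-34.2,50,0.5],
    [-34.2,50,0.5],
    [-34.2,50,0.5],
  ],
  angular=[
    [0,0,0],
    [0,0,0],
    [0,0,0],
    [0,0,0],
    [0,0,0],
    [0,0,0],
    [0,0,0],
    [0,0,0],
    [0,0,0],
    [0,0,0],
    [0,0,0],
    [0,0,0],
  ],
  grip=[0,0,0,0,0,0,0,0,0,0,0,0],
)

```text
time_s: 2.7
tcp_pos: [0.5343, 0.1423, 0.2016]
tool_rot: [0.0, 0.851, 0.526, 0.0]
wrist_force: [0.0, -0.0, 1.0]
finger_gap: 0.186
```

```bash
python3 - <<'E'
from h import *
rows([jp(.12,.16,.2),jp(.12,.16,.03),jp(.12,.16,.012)])
E
```

```text
t 2.7 tcp [0.5343 0.1423 0.2016] jig [0.0615 0.2459] F [ 0. -0.  1.] gap 0.19 xang 63.4
[-5.8, 8.62, 0.17]
[-5.81, 8.61, 17.17]
[-5.81, 8.61, 18.97]
```

>>> move_arm(
  delta_pos=[
    [-5.8,8.6,0.2],
    [-5.8,8.6,0.2],
    [-5.8,8.6,0.2],
    [-5.8,8.6,4],
    [-5.8,8.6,8],
    [-5.8,8.6,12],
    [-5.8,8.6,15],
    [-5.8,8.6,17],
    [-5.8,8.6,19],
    [-5.8,8.6,19],
    [-5.8,8.6,19],
  ],
  angular=[
    [0,0,0],
    [0,0,0],
    [0,0,0],
    [0,0,0],
    [0,0,0],
    [0,0,0],
    [0,0,0],
    [0,0,0],
    [0,0,0],
    [0,0,0],
    [0,0,0],
  ],
  grip=[0,0,0,0,0,0,0,0,0,0,0],
)

```text
time_s: 3.62
tcp_pos: [0.5839, 0.054, 0.0107]
tool_rot: [-0.001, 0.851, 0.526, -0.001]
wrist_force: [-0.8, -0.5, 0.4]
finger_gap: 0.001
```

```bash
python3 - <<'E'
from h import *
rows([jp(.12,y,.012) for y in (.14,.12,.10,.08,.06,.045,.035,.03,.0265)])
p=get_image("top");cv2.imwrite("pics/a.png",cv2.resize(p["img"][100:300,220:480],None,fx=3,fy=3))
E
```

```text
t 3.6167 tcp [0.5839 0.054  0.0107] jig [0.1182 0.162 ] F [-0.8 -0.5  0.4] gap 0.0 xang 63.4
[-1.97, 0.98, -0.13]
[-3.83, 1.72, -0.13]
[-5.69, 2.47, -0.13]
[-7.54, 3.21, -0.13]
[-9.4, 3.95, -0.13]
[-10.79, 4.51, -0.13]
[-11.72, 4.88, -0.13]
[-12.19, 5.07, -0.13]
[-12.51, 5.2, -0.13]
```

View pics/a.png

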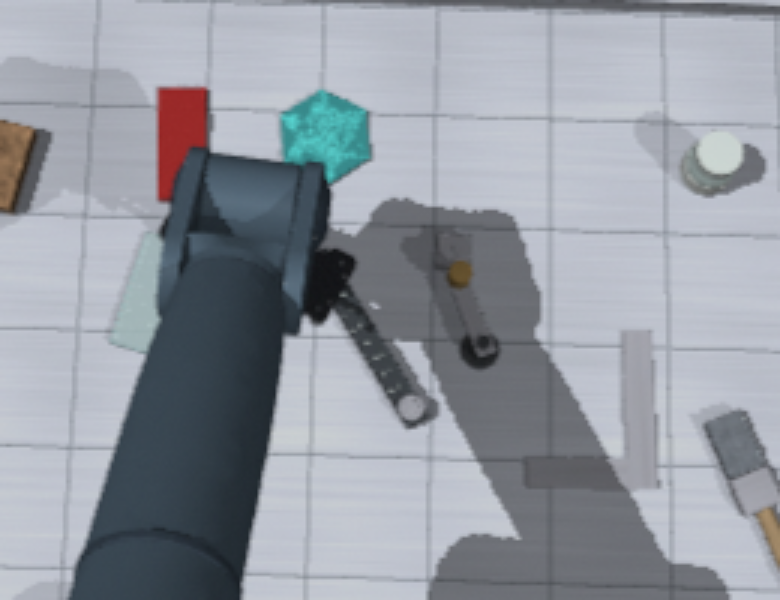

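The fence (zoom 320,255 to 412,406) and the strip haven't moved; the gripper is between them. I'm pushing the fence now.

>>> move_arm(
  delta_pos=[
    [-2,1,0],
    [-3.8,1.7,0],
    [-5.6,2.4,0],
    [-7.4,3.1,0],
    [-9,3.8,0],
    [-10.4,4.4,0],
    [-11.5,4.8,0],
    [-12.2,5.1,0],
    [-12.6,5.2,0],
    [-12.8,5.3,0],
    [-12.8,5.3,0],
  ],
  angular=[
    [0,0,0],
    [0,0,0],
    [0,0,0],
    [0,0,0],
    [0,0,0],
    [0,0,0],
    [0,0,0],
    [0,0,0],
    [0,0,0],
    [0,0,0],
    [0,0,0],
  ],
  grip=[0,0,0,0,0,0,0,0,0,0,0],
)

```text
time_s: 4.58
tcp_pos: [0.5771, -0.0831, 0.0135]
tool_rot: [0.0, 0.851, 0.525, 0.003]
wrist_force: [4.0, 7.0, 6.9]
finger_gap: 0.001
```

```bash
python3 - <<'E'
from h import *
rows([])
p=get_image("side");cv2.imwrite("pics/b.png",cv2.resize(p["img"][120:300,200:460],None,fx=3,fy=3))
p=get_image("top");cv2.imwrite("pics/bt.png",cv2.resize(p["img"][100:300,220:480],None,fx=3,fy=3))
E
```

```text
t 4.5833 tcp [ 0.5771 -0.0831  0.0135] jig [0.1229 0.0248] F [4.  7.  6.9] gap 0.0 xang 63.4
```

View pics/b.png

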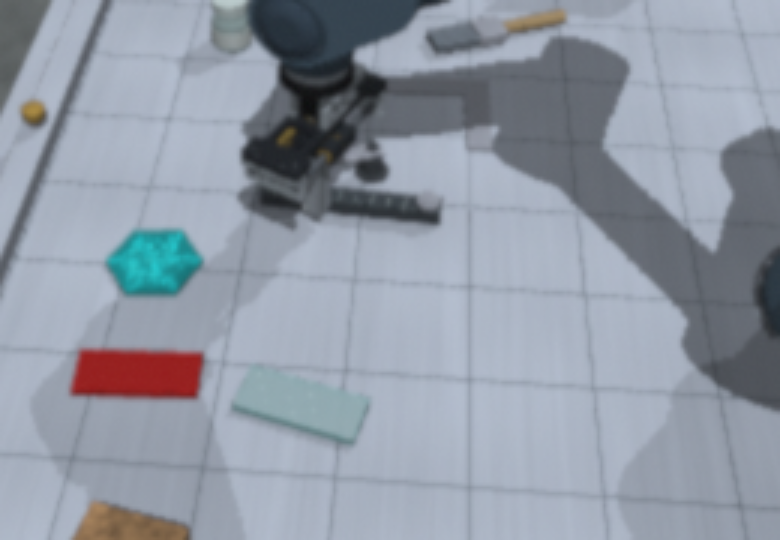

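View pics/bt.png

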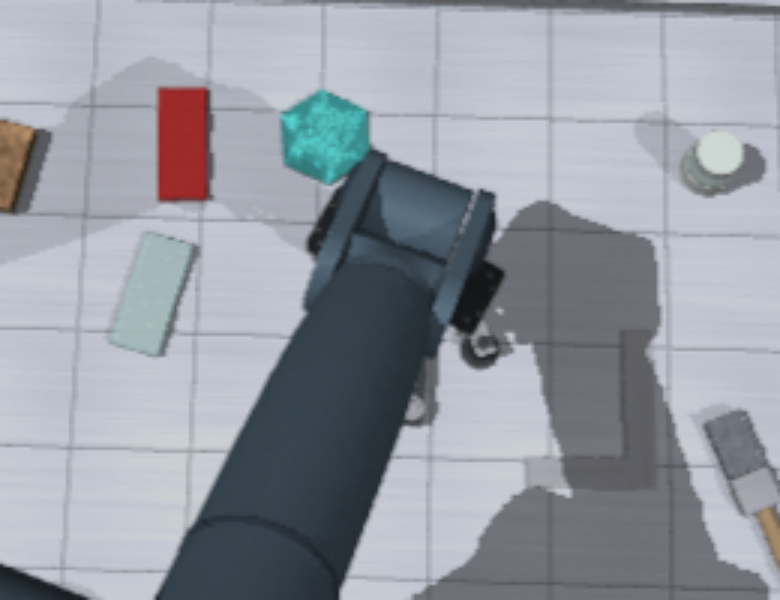

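```bash
python3 - <<'E'
from h import *
k=w2j([.5838,-.1421]); d=k-[.070,-.065]; print(k,np.linalg.norm(d),np.arctan2(d[1],d[0]))
post=np.array([.07,-.065])
def T(f,o=.020,z=.048):
    q=post+.07*np.array([np.cos(f),np.sin(f)])+o*np.array([np.cos(-.38),np.sin(-.38)]); return jp(q[0],q[1],z)
rows([jp(.123,.04,.0135),jp(.123,.04,.12),T(.46,.036,.12),T(.46,.036)])
E
```

```text
[ 0.1344376  -0.03346971] 0.0717381622259973 0.4550632345347003
t 4.6833 tcp [ 0.5771 -0.083   0.0134] jig [0.1228 0.0249] F [3.1 7.1 7.7] gap 0.0 xang 63.4
[1.41, -0.55, -0.0]
[1.45, -0.5, -10.65]
[-5.05, 6.75, -10.65]
[-5.08, 6.72, -3.45]
```

>>> move_arm(
  delta_pos=[
    [1.6,-0.6,0],
    [1.6,-0.6,-3],
    [1.6,-0.6,-7],
    [1.4,-0.5,-10.6],
    [-1,2,-10.6],
    [-3,4.5,-10.6],
    [-5,6.7,-10.6],
    [-5,6.7,-10.6],
    [-5,6.7,-7],
    [-5,6.7,-4.5],
    [-5,6.7,-3.7],
    [-5,6.7,-3.7],
  ],
  angular=[
    [0,0,0],
    [0,0,0],
    [0,0,0],
    [0,0,0],
    [0,0,0],
    [0,0,0],
    [0,0,0],
    [0,0,0],
    [0,0,0],
    [0,0,0],
    [0,0,0],
    [0,0,0],
  ],
  grip=[0,0,0,0,0,0,0,0,0,0,0,0],
)

```text
time_s: 5.68
tcp_pos: [0.6095, -0.1572, 0.0451]
tool_rot: [-0.003, 0.85, 0.526, -0.002]
wrist_force: [-0.0, 1.6, 0.6]
finger_gap: 0.004
```

```bash
python3 - <<'E'
from h import *
post=np.array([.07,-.065])
def T(f,o=.020,z=.048):
    q=post+.07*np.array([np.cos(f),np.sin(f)])+o*np.array([np.cos(-.38),np.sin(-.38)]); return jp(q[0],q[1],z)
rows([T(.46,.022)]+[T(f) for f in (.5,.6,.7,.8,.9,1.0,1.1,1.2,1.3,1.4,1.5,1.57,1.62)])
p=get_image("side");cv2.imwrite("pics/c.png",cv2.resize(p["img"][120:300,200:460],None,fx=3,fy=3))
E
```

```text
t 5.6833 tcp [ 0.6095 -0.1572  0.0451] jig [ 0.1613 -0.0464] F [-0.   1.6  0.6] gap 0.0 xang 63.5
[0.09, -0.92, -0.28]
[0.28, -1.33, -0.28]
[0.69, -1.89, -0.27]
[1.05, -2.49, -0.27]
[1.35, -3.13, -0.27]
[1.59, -3.79, -0.26]
[1.75, -4.47, -0.26]
[1.85, -5.16, -0.25]
[1.88, -5.86, -0.25]
[1.84, -6.56, -0.24]
[1.73, -7.25, -0.24]
[1.55, -7.92, -0.23]
[1.38, -8.38, -0.23]
[1.25, -8.71, -0.23]
```

View pics/c.png

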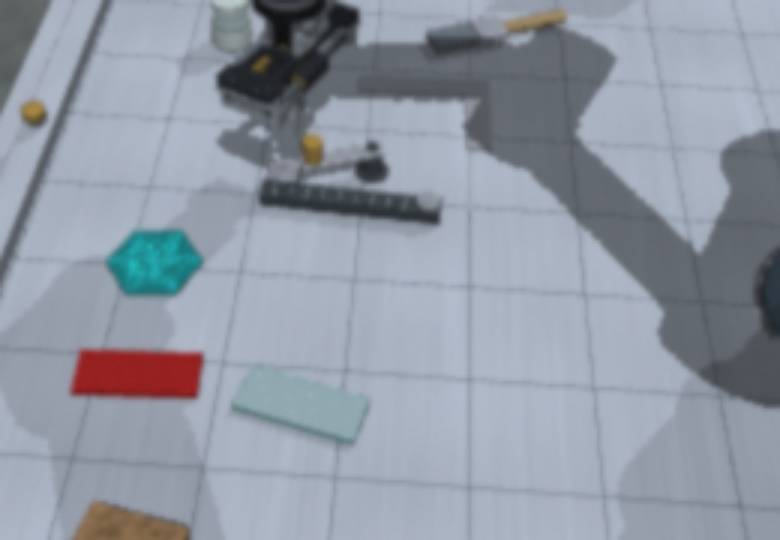

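The fence is home along the stop (zoom 265,193 to 440,210). The fingers are behind the knob at (312,150), so I'm swinging the clamp.

>>> move_arm(
  delta_pos=[
    [0.1,-0.9,-0.2],
    [0.5,-1.6,-0.2],
    [0.9,-2.2,-0.2],
    [1.35,-3.1,-0.2],
    [1.6,-3.8,-0.2],
    [1.75,-4.5,-0.2],
    [1.85,-5.2,-0.2],
    [1.88,-5.9,-0.2],
    [1.84,-6.6,-0.2],
    [1.73,-7.3,-0.2],
    [1.5,-8.0,-0.2],
    [1.35,-8.5,-0.2],
  ],
  angular=[
    [0,0,0],
    [0,0,0],
    [0,0,0],
    [0,0,0],
    [0,0,0],
    [0,0,0],
    [0,0,0],
    [0,0,0],
    [0,0,0],
    [0,0,0],
    [0,0,0],
    [0,0,0],
  ],
  grip=[0,0,0,0,0,0,0,0,0,0,0,0],
)

```text
time_s: 6.73
tcp_pos: [0.5445, -0.1093, 0.0509]
tool_rot: [0.003, 0.851, 0.525, 0.003]
wrist_force: [22.2, 0.2, -15.0]
finger_gap: 0.005
```

```bash
python3 - <<'E'
from h import *
post=np.array([.07,-.065])
def T(f,o=.020,z=.048):
    q=post+.07*np.array([np.cos(f),np.sin(f)])+o*np.array([np.cos(-.38),np.sin(-.38)]); return jp(q[0],q[1],z)
rows([T(1.57),T(1.62),T(1.62,.035)])
p=get_image("side");cv2.imwrite("pics/d.png",cv2.resize(p["img"][120:300,200:460],None,fx=3,fy=3))
E
```

```text
t 6.7333 tcp [ 0.5445 -0.1093  0.0509] jig [ 0.0926 -0.0041] F [ 22.2   0.2 -15. ] gap 0.0 xang 63.3
[0.0, -0.43, 0.28]
[-0.13, -0.75, 0.28]
[-0.13, 0.75, 0.29]
```

View pics/d.png

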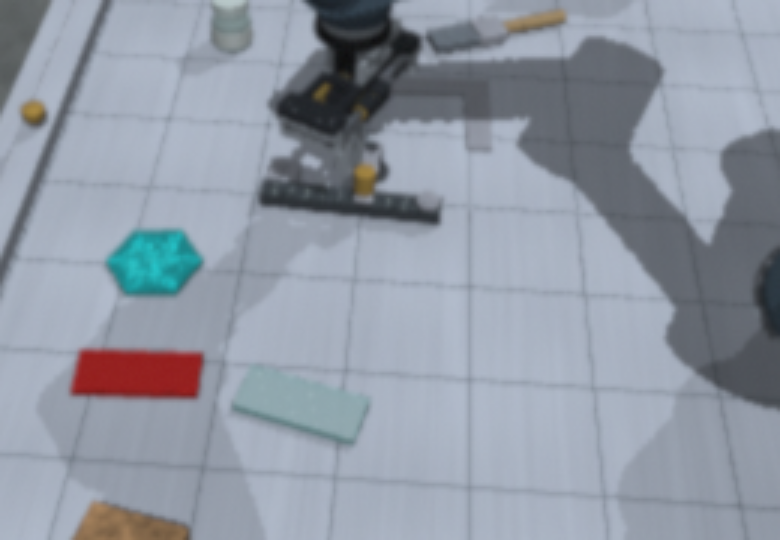

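>>> move_arm(
  delta_pos=[
    [0,1,0],
    [0,1.5,0],
    [0,1.5,-3],
    [0,1.5,-7],
    [0,1.5,-11],
    [0,1.5,-11],
  ],
  angular=[
    [0,0,0],
    [0,0,0],
    [0,0,0],
    [0,0,0],
    [0,0,0],
    [0,0,0],
  ],
  grip=[0,0,0,0,0,0],
)

```text
time_s: 7.28
tcp_pos: [0.5596, -0.1177, 0.1687]
tool_rot: [0.005, 0.851, 0.526, 0.003]
wrist_force: [0.7, -0.2, 0.8]
finger_gap: 0.002
```

```bash
python3 - <<'E'
from h import *
print(np.round(env.observe()["joint_pos"],3))
rows([jp(.09,.36,.16)])
p=get_image("side");cv2.imwrite("pics/e.png",cv2.resize(p["img"][120:300,200:460],None,fx=3,fy=3))
print(w2j([.5655,.1672]))
for t in ("clamp_knob","strip","pliers","pad","offcut"): print(t,[(np.round(w2j(a["at"]),3),round(a["conf"],2)) for a in find_in(p,t)])
E
```

```text
[-4.050e-01  9.200e-02  1.801e+00 -1.000e-03  1.236e+00 -1.512e+00]
t 7.2833 tcp [ 0.5596 -0.1177  0.1687] jig [ 0.1083 -0.0112] F [ 0.7 -0.2  0.8] gap 0.0 xang 63.4
[33.78, -15.51, 0.68]
[0.09055817 0.27324836]
clamp_knob [(array([0.07, 0.01]), 0.67), (array([0.278, 0.118]), 0.62)]
strip [(array([0.252, 0.264]), 0.97), (array([0.095, 0.274]), 0.95), (array([ 0.285, -0.261]), 0.65)]
pliers [(array([0.039, 0.532]), 0.83)]
pad [(array([0.201, 0.455]), 0.81)]
offcut [(array([-0.124,  0.501]), 0.61)]
```

View pics/e.png

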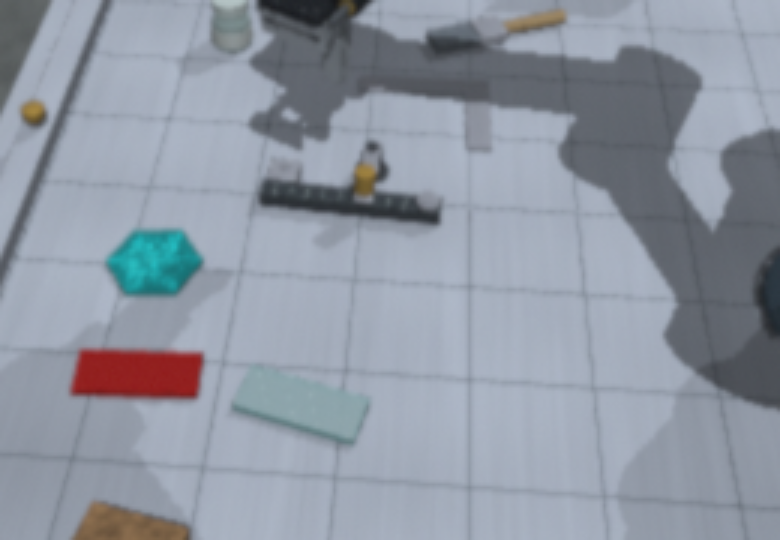

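>>> move_arm(
  delta_pos=[
    [33,-15.2,0.7],
    [33,-15.2,0.7],
    [33,-15.2,0.7],
    [33,-15.2,0.7],
    [33,-15.2,0.7],
    [33,-15.2,0.7],
    [33,-15.2,0.7],
    [33,-15.2,0.7],
    [33,-15.2,0.7],
    [33,-15.2,0.7],
    [33,-15.2,0.7],
    [33,-15.2,0.7],
  ],
  angular=[
    [0,0,68.2],
    [0,0,68.2],
    [0,0,68.2],
    [0,0,68.2],
    [0,0,68.2],
    [0,0,68.2],
    [0,0,68.2],
    [0,0,68.2],
    [0,0,68.2],
    [0,0,68.2],
    [0,0,68.2],
    [0,0,68.2],
  ],
  grip=[0.8,0.8,0.8,0.8,0.8,0.8,0.8,0.8,0.8,0.8,0.8,0.8],
)

```text
time_s: 8.58
tcp_pos: [0.5663, 0.2478, 0.1515]
tool_rot: [0.001, 0.999, -0.04, -0.002]
wrist_force: [-0.7, -0.1, 0.2]
finger_gap: 0.793
```

```bash
python3 - <<'E'
from h import *
rows([jp(.093,.345,.005),jp(.093,.31,.005)])
E
```

```text
t 8.5833 tcp [0.5663 0.2478 0.1515] jig [0.0846 0.3537] F [-0.7 -0.1  0.2] gap 0.79 xang -4.6
[0.88, 0.85, 14.65]
[0.87, 4.35, 14.66]
```

>>> move_arm(
  delta_pos=[
    [0.9,0.4,4],
    [0.9,0.4,8],
    [0.9,0.4,11],
    [0.9,0.4,13],
    [0.9,0.4,13.6],
    [0.9,0.4,13.6],
  ],
  angular=[
    [0,0,0],
    [0,0,0],
    [0,0,0],
    [0,0,0],
    [0,0,0],
    [0,0,0],
  ],
  grip=[0.8,0.8,0.8,0.8,0.8,0.8],
)

```text
time_s: 9.08
tcp_pos: [0.5743, 0.241, 0.0149]
tool_rot: [0.001, 0.999, -0.042, -0.002]
wrist_force: [-0.7, -0.6, -0.2]
finger_gap: 0.8
```

```bash
python3 - <<'E'
from h import *
rows([jp(.093,.345,.005),jp(.093,.31,.005)])
p=get_image("side");cv2.imwrite("pics/f.png",cv2.resize(p["img"][170:350,200:460],None,fx=3,fy=3))
E
```

```text
t 9.0833 tcp [0.5743 0.241  0.0149] jig [0.0932 0.3475] F [-0.7 -0.6 -0.2] gap 0.8 xang -4.8
[-0.02, 0.25, 0.99]
[-0.02, 3.75, 1.0]
```

View pics/f.png

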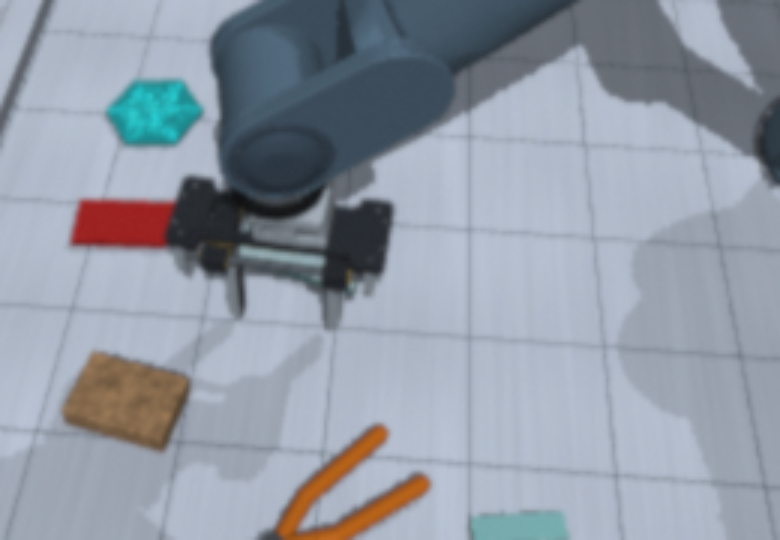

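Both fingers are on the table side of the strip, clear of the pad and pliers. Lowering and pushing.

>>> move_arm(
  delta_pos=[
    [0,0,0.9],
    [0,1,0.9],
    [0,2,0.9],
    [0,3,0.9],
    [0,4,0.9],
    [0,5,0.9],
    [0,6,0.9],
    [0,7.2,0.9],
    [0,8.4,0.9],
    [0,9.6,0.9],
    [0,10.8,0.9],
    [0,12,0.9],
  ],
  angular=[
    [0,0,0],
    [0,0,0],
    [0,0,0],
    [0,0,0],
    [0,0,0],
    [0,0,0],
    [0,0,0],
    [0,0,0],
    [0,0,0],
    [0,0,0],
    [0,0,0],
    [0,0,0],
  ],
  grip=[0.8,0.8,0.8,0.8,0.8,0.8,0.8,0.8,0.8,0.8,0.8,0.8],
)

```text
time_s: 10.13
tcp_pos: [0.5661, 0.1222, 0.0086]
tool_rot: [-0.0, 0.999, -0.042, 0.0]
wrist_force: [0.8, 3.1, 1.4]
finger_gap: 0.801
```

```bash
python3 - <<'E'
from h import *
rows([jp(.09,.07,.005)])
p=get_image("side");cv2.imwrite("pics/g.png",cv2.resize(p["img"][120:300,200:460],None,fx=3,fy=3))
p=get_image("top");cv2.imwrite("pics/gt.png",cv2.resize(p["img"][100:300,220:480],None,fx=3,fy=3))
E
```

```text
t 10.1333 tcp [0.5661 0.1222 0.0086] jig [0.0949 0.2284] F [0.8 3.1 1.4] gap 0.8 xang -4.8
[-0.49, 15.84, 0.35]
```

View pics/g.png

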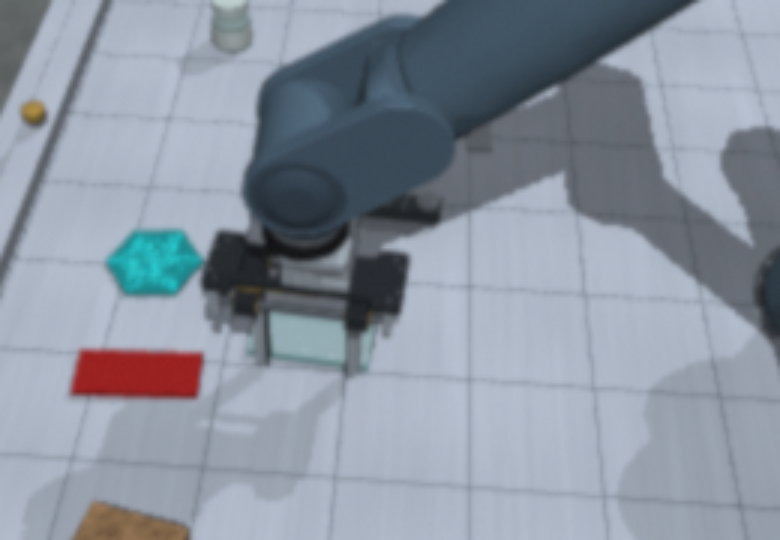

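View pics/gt.png

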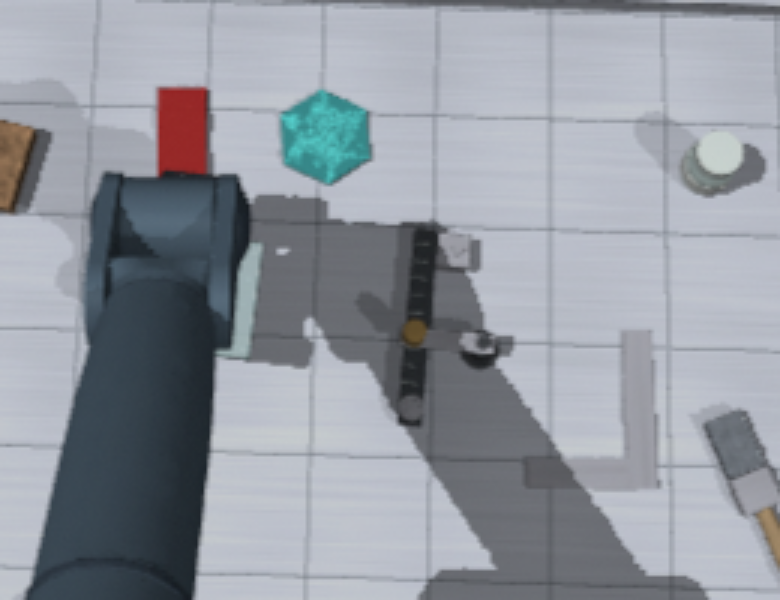

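>>> move_arm(
  delta_pos=[
    [0,1,0.3],
    [0,2.2,0.3],
    [0,3.4,0.3],
    [0,4.6,0.3],
    [0,5.8,0.3],
    [0,7,0.3],
    [0,8.2,0.3],
    [-0.1,9.4,0.3],
    [-0.2,10.6,0.3],
    [-0.2,11.6,0.3],
    [-0.3,12.5,0.3],
    [-0.3,13.2,0.3],
  ],
  angular=[
    [0,0,0],
    [0,0,0],
    [0,0,0],
    [0,0,0],
    [0,0,0],
    [0,0,0],
    [0,0,0],
    [0,0,0],
    [0,0,0],
    [0,0,0],
    [0,0,0],
    [0,0,0],
  ],
  grip=[0.8,0.8,0.8,0.8,0.8,0.8,0.8,0.8,0.8,0.8,0.8,0.8],
)

```text
time_s: 11.23
tcp_pos: [0.5519, -0.009, 0.0054]
tool_rot: [-0.0, 0.999, -0.042, 0.0]
wrist_force: [0.7, 0.7, -1.5]
finger_gap: 0.801
```

```bash
python3 - <<'E'
from h import *
rows([jp(.09,.07,.005)])
p=get_image("side");cv2.imwrite("pics/i.png",cv2.resize(p["img"][140:260,240:400],None,fx=5,fy=5,interpolation=cv2.INTER_CUBIC))
p=get_image("top");cv2.imwrite("pics/it.png",cv2.resize(p["img"][160:260,300:420],None,fx=6,fy=6,interpolation=cv2.INTER_CUBIC))
E
```

```text
t 11.2333 tcp [ 0.5519 -0.009   0.0054] jig [0.0916 0.0965] F [ 0.7  0.7 -1.5] gap 0.8 xang -4.8
[-0.16, 2.65, 0.04]
```

View pics/i.png

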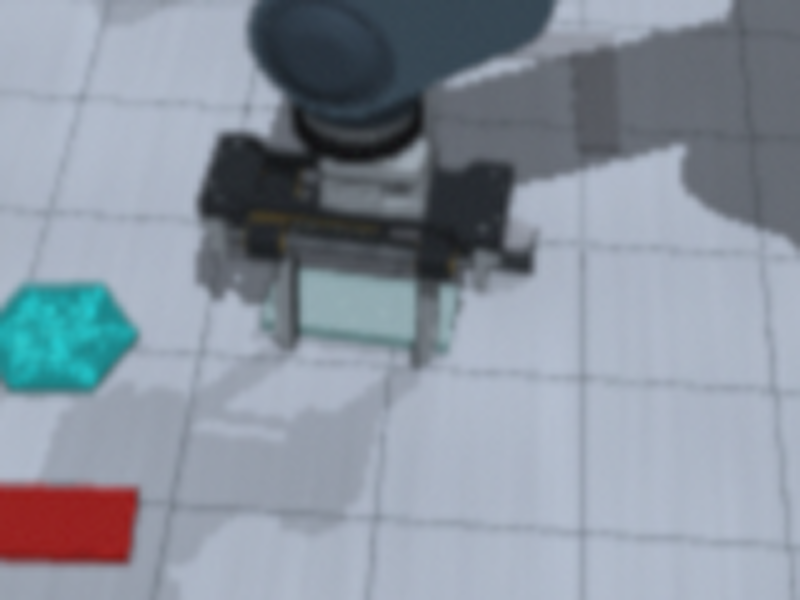

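View pics/it.png

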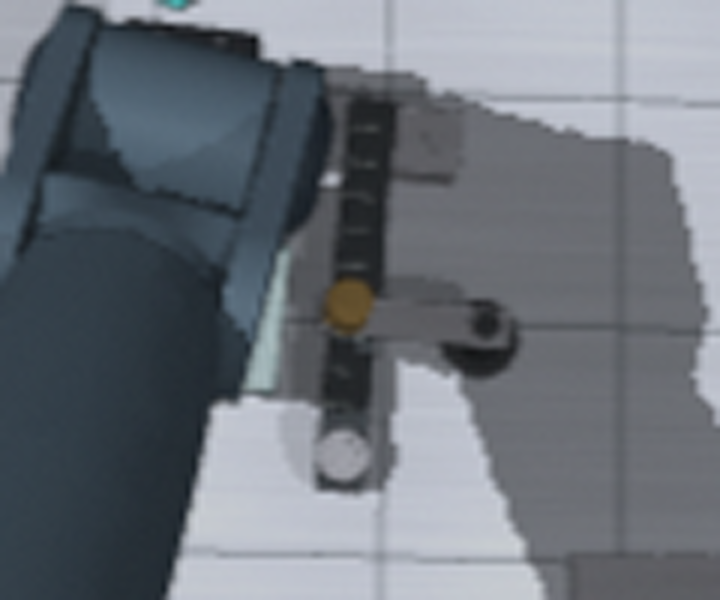

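Fence is home, and the clamp is square across it (knob at zoom 350,305). I'll check the jig's yaw against the fence's edges.

```bash
python3 - <<'E'
from h import *
p=get_image("top")
f=lambda x,y,z:pix2w(p,(300+x/6-.4,160+y/6-.4),z)
for a,b in (((318,488),(351,98)),((375,370),(396,110))):
    A,B=f(*a,.022),f(*b,.022); print(A,B,np.arctan2(*(B-A)[[1,0]]),w2j(A),w2j(B))
for n,xy,z in (("pin",(343,455),.03),("knob",(350,305),.066)): print(n,w2j(f(*xy,z)))
rows([])
E
```

```text
[ 0.43897171 -0.08646824  0.022     ] [ 0.63917558 -0.09913591  0.022     ] -0.06318958033482149 [-0.01450425  0.00996359] [0.18606062 0.01393738]
[ 0.49917679 -0.1136995   0.022     ] [ 0.63359925 -0.12211449  0.022     ] -0.06251945497610598 [ 0.04775117 -0.01218264] [ 0.18240852 -0.0094244 ]
pin [ 0.00208963 -0.00030122]
knob [0.07026872 0.00544243]
t 11.3833 tcp [ 0.5521 -0.0086  0.0054] jig [0.0918 0.097 ] F [ 0.3 -0.1 -0.5] gap 0.8 xang -4.8
```

>>> move_arm(
  delta_pos=[
    [0,0.6,0],
    [0,1.1,0],
    [0,1.6,0],
    [0,2,0],
    [0,2.3,0],
    [0,2.5,0],
    [0,2.65,0],
    [0,2.75,0],
    [0,2.75,0],
    [0,2.75,0],
  ],
  angular=[
    [0,0,-0.6],
    [0,0,-0.6],
    [0,0,-0.6],
    [0,0,-0.6],
    [0,0,-0.6],
    [0,0,-0.6],
    [0,0,-0.6],
    [0,0,-0.6],
    [0,0,-0.6],
    [0,0,-0.6],
  ],
  grip=[0.8,0.8,0.8,0.8,0.8,0.8,0.8,0.8,0.8,0.8],
)

```text
time_s: 12.22
tcp_pos: [0.5497, -0.0337, 0.0054]
tool_rot: [-0.002, 0.999, -0.036, -0.0]
wrist_force: [2.0, 7.3, 1.2]
finger_gap: 0.802
```

```bash
python3 - <<'E'
from h import *
rows([]); print(np.round(env.observe()["ft_torque"],2))
p=get_image("top");cv2.imwrite("pics/kt.png",cv2.resize(p["img"][160:260,300:420],None,fx=6,fy=6,interpolation=cv2.INTER_CUBIC))
E
```

```text
t 12.2167 tcp [ 0.5497 -0.0337  0.0054] jig [0.0915 0.0718] F [2.  7.3 1.2] gap 0.8 xang -4.2
[ 1.54 -0.16  0.25]
```

View pics/kt.png

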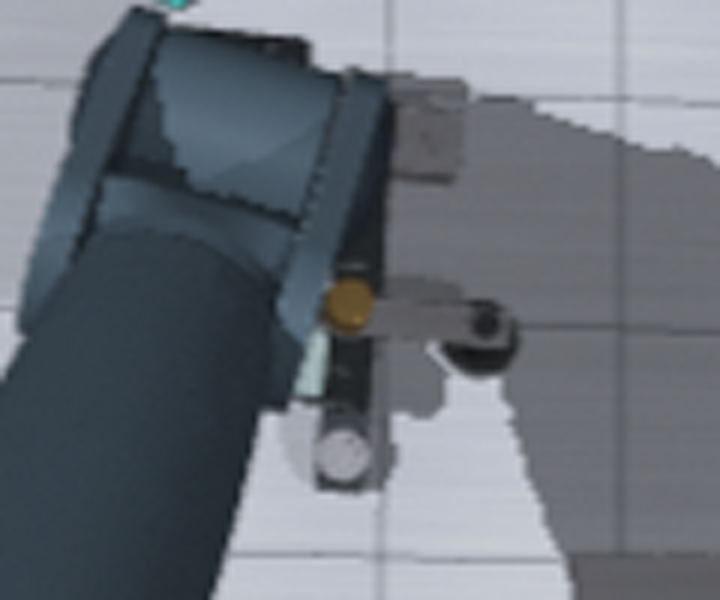

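>>> move_arm(
  delta_pos=[
    [0,0,0],
    [0,0.1,0],
    [0,0.2,0],
    [0,0.3,0],
    [0,0.3,0],
    [0,0.3,0],
  ],
  angular=[
    [0,0,-0.6],
    [0,0,-0.6],
    [0,0,-0.6],
    [0,0,-0.6],
    [0,0,-0.6],
    [0,0,-0.6],
  ],
  grip=[0.8,0.8,0.8,0.8,0.8,0.8],
)

```text
time_s: 12.77
tcp_pos: [0.5496, -0.034, 0.0054]
tool_rot: [-0.004, 0.999, -0.033, 0.0]
wrist_force: [2.3, 17.9, 2.5]
finger_gap: 0.8
```

```bash
python3 - <<'E'
from h import *
rows([]); print(np.round(env.observe()["ft_torque"],2))
E
```

```text
t 12.7667 tcp [ 0.5496 -0.034   0.0054] jig [0.0914 0.0714] F [ 2.3 17.9  2.5] gap 0.8 xang -3.7
[ 3.37 -0.35 -0.19]
```

>>> move_arm(
  delta_pos=[
    [0,-0.4,0],
    [0,-1.2,0],
    [0,-2.5,0],
    [0,-4,-2],
    [0,-6,-6],
    [0,-9,-10],
    [0,-13,-12],
    [0,-17,-12],
    [0,-21,-12],
    [0,-25,-12],
    [0,-28,-12],
    [0,-28,-12],
  ],
  angular=[
    [0,0,0],
    [0,0,0],
    [0,0,0],
    [0,0,0],
    [0,0,0],
    [0,0,0],
    [0,0,0],
    [0,0,0],
    [0,0,0],
    [0,0,0],
    [0,0,0],
    [0,0,0],
  ],
  grip=[0.8,0.8,0.8,0.8,0.8,0.8,0.8,0.8,0.8,0.8,0.8,0.8],
)

```text
time_s: 13.77
tcp_pos: [0.5663, 0.247, 0.1256]
tool_rot: [-0.001, 1.0, -0.028, 0.001]
wrist_force: [-0.0, 0.2, 0.4]
finger_gap: 0.798
```

```bash
python3 - <<'E'
from h import *
rows([])
p=get_image("side");cv2.imwrite("pics/l.png",cv2.resize(p["img"][140:240,250:370],None,fx=6,fy=6,interpolation=cv2.INTER_CUBIC))
q=get_image("top");cv2.imwrite("pics/lt.png",cv2.resize(q["img"][160:260,300:420],None,fx=6,fy=6,interpolation=cv2.INTER_CUBIC))
for n,x in (("side",p),("top",q)):
  for k in masks_of(x,"strip")[:2]:
    r=cv2.minAreaRect(np.array([pix2w(x,(u,v),.008)[:2]*1000 for v,u in zip(*np.nonzero(k["pixels"]))],np.float32)); print(n,k["conf"],r,w2j(np.array(r[0])/1000))
  for t in ("hexagon","pliers","square","jar","brush","offcut","pad"): print(t,[np.round(a["at"],3).tolist() for a in find_in(x,t)[:1]])
E
```

```text
t 13.7667 tcp [0.5663 0.247  0.1256] jig [0.0848 0.3528] F [-0.   0.2  0.4] gap 0.8 xang -3.2
side 0.68 ((725.71875, 142.87649536132812), (122.69607543945312, 56.54104232788086), 1.8037210702896118) [0.25224189 0.26229149]
side 0.67 ((513.675537109375, -66.23369598388672), (58.415313720703125, 53.043399810791016), 85.21868896484375) [0.05826487 0.03632178]
hexagon [[0.75, -0.007, 0.006]]
pliers [[0.534, 0.428, 0.018]]
square []
jar [[0.718, -0.383, 0.05]]
brush []
offcut [[0.373, 0.409, 0.006]]
pad [[0.696, 0.338, 0.025]]
top 0.8 ((547.5048828125, -65.9650650024414), (50.25468063354492, 120.84519958496094), 86.18391418457031) [0.09195548 0.0393941 ]
top 0.72 ((725.5953369140625, 144.71575927734375), (124.04374694824219, 55.8087043762207), 2.6246185302734375) [0.25196642 0.26411419]
hexagon [[0.739, -0.004, 0.007]]
pliers [[0.542, 0.434, 0.016]]
square [[0.414, -0.318, 0.005]]
jar [[0.71, -0.391, 0.071]]
brush []
offcut [[0.368, 0.416, 0.007]]
pad [[0.526, -0.111, 0.02]]
```

View pics/l.png

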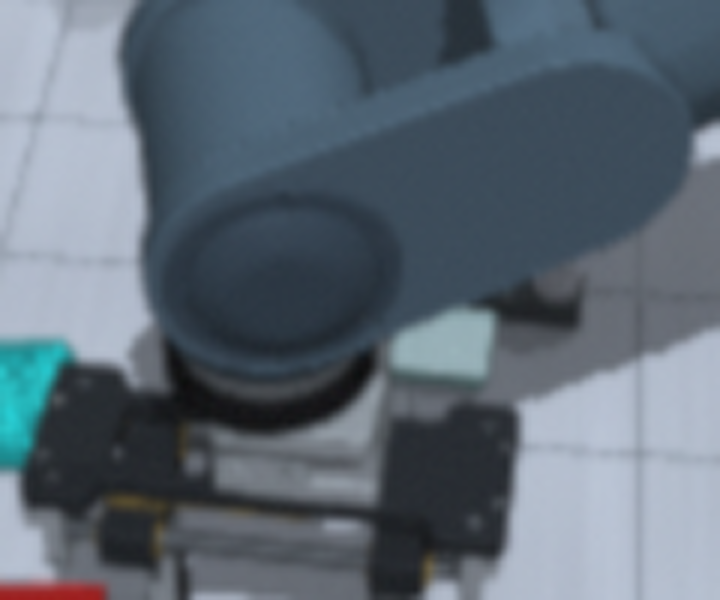

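View pics/lt.png

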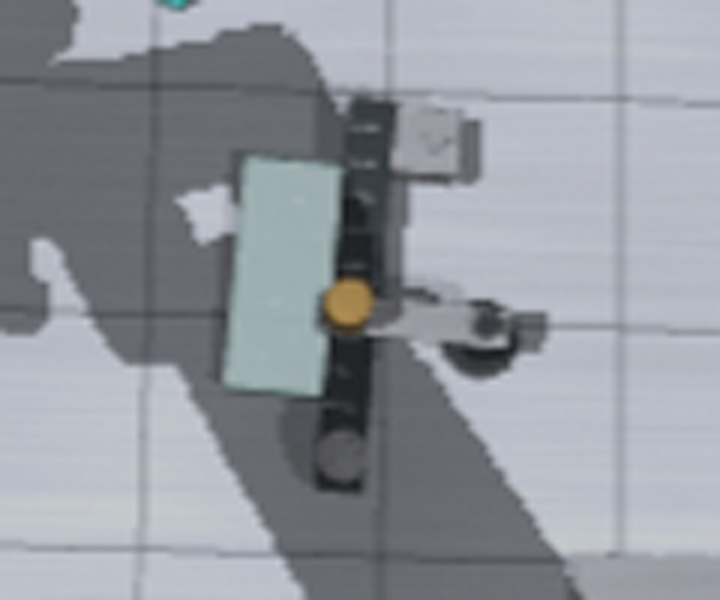

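```bash
python3 - <<'E'
from h import *
print(env.sign_off()); rows([])
E
```

```text
the job is handed in; nothing more can be done
None
the job is handed in; nothing more can be done
```

I pushed the fence home, swung the clamp square across it, and slid the glass strip flat against the fence. The job is handed in at about 14 s of the 64 s allowed. No verdict was reported.

**Fence:** its edge meets the stop block in the last top picture.

**Clamp:** I pushed it until its stop resisted with about 22 N. The knob then measured at jig (70, 5) mm, which matches the closed position.

**Strip:** I pushed it with both open fingers along its long edge, never lifting it, and pressed it against the fence at about 18 N.
- The last top picture puts its centre at jig x ≈ 92 mm and y ≈ 39 mm (37 is flush). The partly hidden side view gives y ≈ 36 mm.
- It lies parallel to the fence within about 0.005 rad.

**Checks that disagreed or failed:**
- **Jig yaw:** my first estimate from the pin, post and stop block was −0.083 rad, but the home fence's edges gave −0.063 rad. I turned the fingers to match the fence for the final press. If −0.083 is right, the fence would be about 0.02 rad from home, against the 0.025 limit.
- **Other things on the table:** in the last check, six of the seven showed up within about 15 mm of where they started. The pad matched only in the side view, because the top view mistook something else for it. The brush was not found in the last check, but the arm never went near it.

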